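# Close the cheese mill and hold its bayonet lid at the half-way mark

## Robot

A 6-joint arm with a two-finger parallel gripper is mounted at the origin on the work surface. World frame = base frame: x ahead of the robot, y to its left, z up, the work surface at z = 0. Lengths are in m, angles in rad, forces in N, time in s.
With the tool pointing down it reaches from about 0.375 to 0.9 m from the base axis. Payload 3.1 kg.
Tool frame: the origin (TCP) lies between the finger pads, 19 mm behind the fingertips; this is the grasp point; z points along the fingers, y is the line along which they close (so a half turn about z gives the same grasp; the last joint's range is limited). The gripper opens to 87 mm and grips with 3 to 60 N. Pads are 19 mm wide; open, the fingers measure 117 mm over their backs; the gripper's body (75 mm by 190 mm) begins 51 mm behind the grasp point.
Start: joints at [-0.178, 0.527, 1.433, -0, 1.181, -0.178], TCP at [0.625, 0, 0.241] pointing down, gripper open.
Joint ranges: [-3.08, 3.08], [-0.75, 2.2], [0.22, 2.44], [-1.43, 4.57], [0, 2.65], [-2.85, 2.85]. Speed limits (rad/s): [2.79, 2.79, 3.14, 3.14, 3.14, 3.14].

## Interface

Orientations are given as a unit quaternion [x, y, z, w].
In Python, from rig import robot gives the robot as it stands.
- The arm moves only by the tool move_arm, never from a script. Its argument "commands" is a list of rows, each an object with "hand": the finger opening in cm, from 0 to 8.7; "travel": the shift along the tool's x, y, z in cm, a list of three; "twist": the turn, a rotation vector about the tool's x, y, z in degrees, a list of three. In form: [{"hand": hand, "travel": [dx, dy, dz], "twist": [wx, wy, wz]}, ...]. A call has 1 to 5 rows; each row shifts and turns the commanded pose from where the row before left it, along the tool's axes as they then stand; what a row does not reach is not made up. A row lasts 1/12 s, in which the tool goes at most 41.7 mm and 7.16 degrees, less where a joint would pass 70% of its speed; a pose out of reach is approached as far as the arm can. A call is refused whole if a number of a shift passes 4.17 or a number of a turn 7.16, either way. A call with a gripper value outside its range is refused whole. The fingers move at their own pace and stop on an object; "force" is the grip in N (left out, the last holds). Time passes only in rows, so rows that do not move let the fingers close. It gives the time, the measured TCP pose, the force, the opening and the grip force at its end, in the units of the state.
- robot.get_obs(): the state, without advancing time (a new reading comes with each control period).
- robot.camera(name): name is "scene" or "side" or "wrist"; returns a dict with "frame" (420x560x3 uint8, red, green, blue), "fov_y" (degrees; the focal length in pixels is half the picture's height over the tangent of half this angle, whatever the lens; pixels are square), "cx", "cy" (the principal point, pixels), "extrinsics" (4x4, takes a point from camera to world coordinates); the wrist camera has in their place "T_tool_cam" (4x4, takes a point from camera to tool coordinates, whose origin is the TCP and whose axes are the flange's). Camera axes: x right, y down, z forward; pixel columns grow to the right and rows downward; lengths in m; the calibration is good to about 2 mm. A picture is of the moment at which its call begins: read the wrist's pose just before it. There is no depth.
- robot.hand_in(): hands the job in; it is judged then, once.
The state is a dict: "time": time; "q": joint angles; "joint_velocities": joint speeds; "joint_torque": joint torques, N m; "position": TCP position; "tool_rot": TCP orientation; "ft_force": force on the tool from outside, world axes, zero at the start; "moment": the same for the moment, N m; "grip_width": finger opening in m; "grip_force": force on a finger pad.
Only numpy, scipy, OpenCV 4.12 (cv2) and the standard library are available. Lean on these libraries where they do the work, as an engineer would, in place of code of your own. Each camera call takes 0.05 s, during which the arm holds its last target. There are 200 camera calls.

## Task

Get the cheese mill on the counter ready to pulse. First push its open chamber door fully shut until it snaps onto its catch, then drop the mill's bar-handled bayonet lid fully home into the collar on top and turn it clockwise to the half-way mark, an eighth of a turn, never on into the lock click. The lid is sprung: finish while still gripping it and holding it at the half-way mark, with the door shut and the cheeses and other items on the counter left where they are.

Things in the scene. Friction and masses are not known exactly. Their poses are not given: they have to be found in the camera images.
- mill: fixed cheese mill, steel housing 190 (x) by 170 (y) mm, its flat top 98 mm high; origin under the centre of the housing. A round collar 108 mm across stands on it, centred at mill (0, +30 mm), rim 135 mm high. Three black ribs on the collar's outside: at mill +x (insert, short), 45 degrees clockwise from above (half-way, long), 90 degrees clockwise (lock, short). The door is on its -y side
- collar (a point): centre of the collar's rim, 135 mm above the counter, where the lid's flange comes to rest; axes as the mill's. The bore is 62 mm wide at an inward lip that has two windows across from each other, 20 mm wide, reaching out to 46 mm from the axis, at the mill's +x and -x
- half_mark (a point): the long half-way rib on the collar, 61 mm from the collar's axis, at its foot on the mill's +x -y diagonal: the bar points to it when the lid is half-way
- lid: loose bayonet lid, 200 g, standing upright on the counter on its plug; origin at the centre of the plug's underside, z up. Plug 56 mm across, 22 mm deep, tapered at the foot; flange 100 mm across, 22 to 28 mm up; on it a black grip bar 60 mm long (the lid's x), 16 mm wide (y), 28 to 64 mm up. Once home its origin is 22 mm under the collar's rim
- lid_grip (a point): on the lid's axis within the grip bar, 50 mm above the lid's origin: a good TCP point for gripping the bar, fingers closing along the lid's y
- lid_lug (a point): tip of one of the two lugs under the flange, in line with the bar: along lid +x and -x, out to 42 mm from the axis, 12 mm wide, 6 to 12 mm up. They go in through the collar's windows with the bar along the mill's x, either way round, about 0.1 rad free each way. The lid then sinks 22 mm in all and turns only clockwise, lugs under the lip with 3 mm vertical play
- click (a point): lock position on the collar, at mill -y of its axis. Turning the lid from insert (0): after about 0.15 rad a return spring opposes (0.2 to 0.3 N m) and turns it back if let go; half-way is 45 degrees (0.785 rad); from about 63 degrees (1.1 rad) a spring ball resists, and past it, near 90 degrees, the lid locks with a click
- door (a joint): angle of the chamber door (rad): 0 shut and on its catch, grows as the free edge swings away from the mill's -y side, up to 1.35. It stays about where it is left, but within about 0.3 rad of shut a weak spring pushes it out unless it is caught. Snapping onto the catch takes about 6 N at the free edge over the last 0.12 rad; at 0 it meets a firm stop
- door_hinge (a point): on the door's vertical hinge axis, half way up the door, at mill (-55, -87 mm), 49 mm above the counter. Its x points along the leaf to the free edge (the mill's +x when shut; turned clockwise from above by the door angle when open), its -y out of the leaf's outer face
- door_edge (a point): outer face of the door at its free vertical edge, half way up: 110 mm along the leaf from the hinge; the outer face lies 6 mm outside the hinge line, and the leaf spans 12 to 86 mm above the counter. The outer face is plain: push anywhere near the free edge
- wax_cheese: loose yellow wax cheese wheel, 124 mm across, 50 mm high; origin under its middle; leave alone
- herb_cheese: loose speckled-pale cheese wheel, 96 mm across, 55 mm high; origin under its middle; leave alone
- small_cheese: loose small cream cheese wheel, 80 mm across, 45 mm high; origin under its middle; leave alone
- jar_lid: loose plain jar lid with a small round knob, 76 mm across, 32 mm high in all; not the mill's lid (no bar, no lugs); origin under its middle; leave alone
- spice_jar: loose jar with a paper label, 52 mm across, 85 mm high; origin under its middle; leave alone
- cup: loose white cup, 72 mm across, 75 mm high; origin under its middle; leave alone
- spreader: loose spatula-shaped cheese spreader about 200 mm long, lying flat; origin under its middle; leave alone
Mind the look-alikes: they are no part of the job. What is shaped like the lid but turquoise is not meant.

How it is judged:
By the outcome, as a careful person would: the job done as asked, in the order asked, and still so for the second after the job is handed in, while the arm keeps its last pose, push and grip.
It also fails if it takes over 56 s, if anything falls off the work surface, if the arm or the gripper's body presses on something with over 40 N, if the wrist force passes 120 N, or if a joint passes its speed limit or range.

## Working session

There is one attempt and no reset: what is moved stays moved. The work goes in short steps, Python scripts to look and compute and a tool call to move; the robot and the scene stay as the last step left them, time stands still between calls to the robot, and variables do not carry over. Pictures are saved under pics/ and viewed, at most 10 in all, crops included, and the job is handed in when it is done.

Besides the shell and the picture viewer there is one more tool, called after "Call:" as name(argument=value, ...) on one line, values as JSON. move_arm: Moves the arm, as the interface text tells. Its arguments: {"type":"object","properties":{"commands":{"type":"array"},"force":{"type":"number"}},"required":["commands"]}

```bash
mkdir -p pics; cat > h.py <<'E'
import numpy as np, cv2
from rig import robot
from scipy.spatial.transform import Rotation as R
def cam(n):
    o=robot.get_obs(); c=robot.camera(n); h=c['frame'].shape[0]
    c['f']=h/2/np.tan(np.radians(c['fov_y'])/2)
    if n=='wrist':
        T=np.eye(4);T[:3,:3]=R.from_quat(o['tool_rot']).as_matrix();T[:3,3]=o['position']
        c['E']=T@np.array(c['T_tool_cam'])
    else: c['E']=np.array(c['extrinsics'])
    return c
def save(c,name): cv2.imwrite('pics/'+name,c['frame'][:,:,::-1])
def ray(c,u,v,z):
    d=c['E'][:3,:3]@np.array([(u-c['cx'])/c['f'],(v-c['cy'])/c['f'],1]);o=c['E'][:3,3]
    return o+d*(z-o[2])/d[2]
def proj(c,P):
    p=np.linalg.inv(c['E'])@np.append(P,1); return c['f']*p[0]/p[2]+c['cx'],c['f']*p[1]/p[2]+c['cy']
E
python3 - <<'E'
from h import *
import pickle
for n in('scene','side','wrist'):
    c=cam(n);save(c,n+'0.png');pickle.dump(c,open(n+'.pkl','wb'));print(n,c['f'],c['E'].round(3).tolist())
o=robot.get_obs();print(o)
E
ls
```

```text
scene 469.6533245431028 [[-0.193, 0.81, -0.554, 1.28], [0.981, 0.151, -0.121, 0.104], [-0.015, -0.567, -0.824, 1.143], [0.0, 0.0, 0.0, 1.0]]
side 444.27832926481335 [[0.946, -0.254, 0.2, 0.356], [-0.323, -0.733, 0.598, -0.707], [-0.005, -0.631, -0.776, 0.984], [0.0, 0.0, 0.0, 1.0]]
wrist 311.7139776122241 [[1.0, 0.001, -0.001, 0.624], [0.0, -0.961, -0.278, 0.076], [-0.002, 0.278, -0.961, 0.383], [0.0, 0.0, 0.0, 1.0]]
{'time': 0.15, 'q': array([-1.78480611e-01,  5.28242965e-01,  1.43358722e+00, -4.25679884e-05,
        1.18140461e+00, -1.78485609e-01]), 'joint_velocities': array([-8.49620201e-04, -2.80388066e-03, -2.73929081e-03, -5.67899212e-04,
       -9.24741254e-04,  9.40373326e-05]), 'joint_torque': array([ 9.14956272e-04, -4.40429199e+01, -1.76841742e+01,  6.33679633e-02,
        5.52540855e-02, -1.06930895e-04]), 'position': array([6.24477167e-01, 1.24425415e-04, 2.40508952e-01]), 'tool_rot': array([ 7.07099051e-01,  7.07114034e-01, -4.84453305e-04, -6.63207845e-04]), 'ft_force': array([-0.04151653,  0.10648014, -0.8303269 ]), 'moment': array([-0.08036309,  0.02756752, -0.00273883]), 'grip_force': 0.0, 'grip_width': 0.08686512524824525}
h.py
pics
scene.pkl
side.pkl
wrist.pkl
```

View pics/scene0.png

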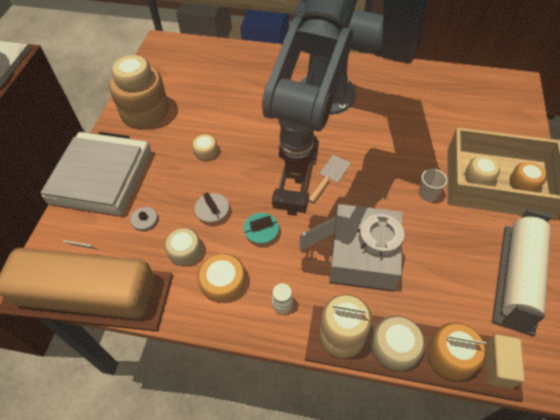

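View pics/side0.png

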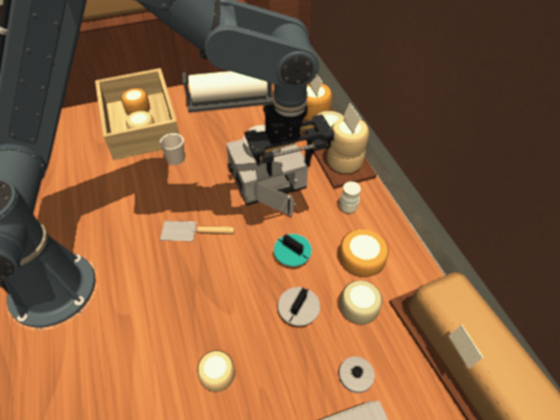

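Scene picture: the candidates are a steel lid with a black bar (212,207), a turquoise one (261,227) and a knobbed jar lid (144,218). The steel one at (212,207) fits. The mill is at (368,245), its collar at (381,233), and the open door at (318,235). I'll confirm in enlarged crops.

```bash
python3 - <<'E'
from h import *
a=cv2.imread('pics/scene0.png')
m=cv2.resize(a[190:300,290:420],None,fx=6,fy=5.4,interpolation=cv2.INTER_CUBIC) if 0 else cv2.resize(a[190:300,290:420],None,fx=5,fy=5,interpolation=cv2.INTER_CUBIC)
cv2.imwrite('pics/mill_c.png',m)   # origin 290,190 x5
l=cv2.resize(a[180:240,170:250],None,fx=8,fy=8,interpolation=cv2.INTER_CUBIC)
cv2.imwrite('pics/lid_c.png',l)  # origin 170,180 x8
E
```

```text
(no output)
```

View pics/mill_c.png

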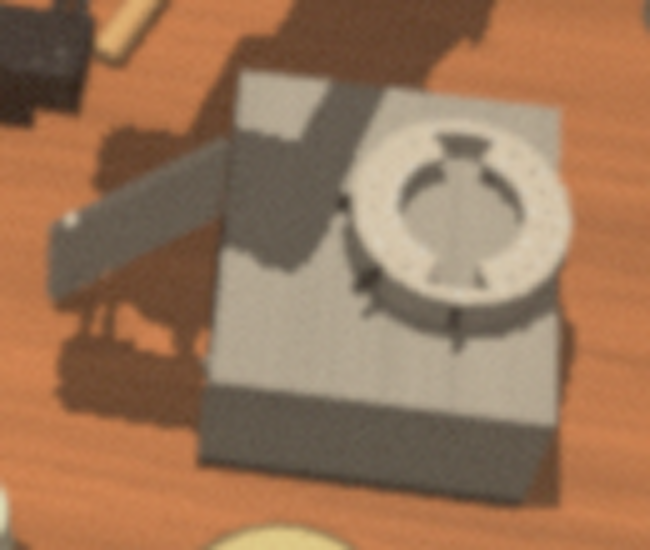

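View pics/lid_c.png

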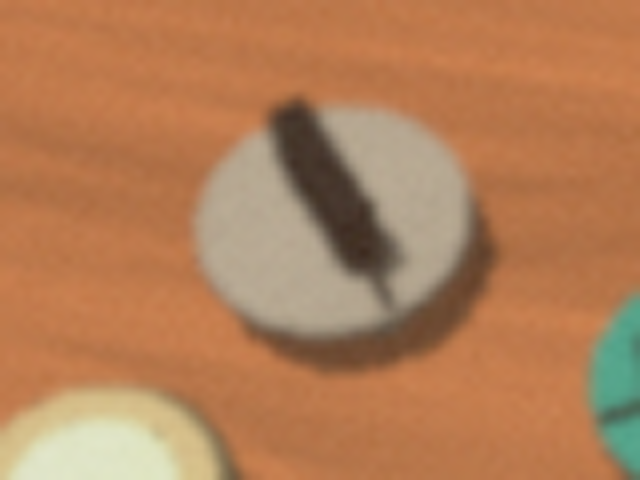

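Crop 1 shows the mill with its top corners at (238,70), (562,105), (556,428) and (210,387). The collar is at (462,211), its windows run up and down, and the half-way rib is at (368,285). The door's free end is at about (52,228). Crop 2 confirms the steel lid: flange centre (334,220), black bar from (293,108) to (372,262).

```bash
python3 - <<'E'
from h import *
import pickle
from scipy.optimize import least_squares
c=pickle.load(open('scene.pkl','rb'))
m=lambda u,v:(290+u/5-.4,190+v/5-.4)
l=lambda u,v:(170+u/8-.44,180+v/8-.44)
obs=[((-.095,-.085,.098),m(238,70)),((-.095,.085,.098),m(562,105)),((.095,.085,.098),m(556,428)),((.095,-.085,.098),m(210,387)),((0,.03,.135),m(462,211)),((.0,.03,.135),m(462,211)),((.046,.03,.135),m(455,288)),((-.046,.03,.135),m(464,135))]
def T(p,P): return np.array([p[0]+np.cos(p[2])*P[0]-np.sin(p[2])*P[1],p[1]+np.sin(p[2])*P[0]+np.cos(p[2])*P[1],P[2]])
f=lambda p:np.concatenate([np.array(proj(c,T(p,P)))-q for P,q in obs])
s=least_squares(f,[.8,.1,0]);p=s.x
print('mill',p,np.degrees(p[2]),f(p).reshape(-1,2).round(1).tolist())
print('collar',T(p,(0,.03,.135)),'hinge',T(p,(-.055,-.087,.049)))
h=T(p,(-.055,-.087,.086))
for q in[(50,228),(75,215)]:
    e=ray(c,*m(*q),.086);print('edge',e,np.linalg.norm(e-h),'ang',p[2]-np.arctan2(*(e-h)[1::-1]))
print('lid flange',ray(c,*l(334,220),.027))
a=ray(c,*l(293,110),.064);b=ray(c,*l(366,262),.064)
print('bar',a,b,(a+b)/2,np.linalg.norm(b-a),np.degrees(np.arctan2(*(b-a)[1::-1])))
w=pickle.load(open('wrist.pkl','rb'))
print('in wrist', proj(w,(*ray(c,*l(334,220),.027),)), [proj(w,T(p,P)) for P,_ in obs])
for n,u,v,z in[('wax',221,275,.05),('herb',182,245,.055),('turq',261,226,.03),('spice',282,292,.08),('small',204,146,.045),('spr tip',348,158,0),('spr end',312,200,.01),('cup',433,178,.075)]: print(n,ray(c,u,v,z).round(3))
E
```

```text
mill [0.62677449 0.19092723 0.04516021] 2.587489443679662 [[0.5, 0.6], [-0.8, 0.8], [0.1, -0.2], [-0.0, -0.8], [-0.2, -0.2], [-0.2, -0.2], [0.7, 0.3], [-0.1, -0.1]]
collar [0.62542015 0.22089665 0.135     ] hinge [0.57575817 0.10153297 0.049     ]
edge [0.64418166 0.01592864 0.086     ] 0.10958957856506736 ang 0.9416429179392631
edge [0.6338688  0.02751982 0.086     ] 0.09409989913752771 ang 0.9503429108547379
lid flange [ 0.56191574 -0.25644062  0.027     ]
bar [ 0.54221453 -0.27206811  0.064     ] [ 0.6008262  -0.22866355  0.064     ] [ 0.57152037 -0.25036583  0.064     ] 0.07293341765766827 36.52159909687674
in wrist (np.float64(232.44347667800727), np.float64(369.46220973646314)) [(np.float64(173.89483054423744), np.float64(89.68429886889855)), (np.float64(140.8946892280406), np.float64(-168.5531804018012)), (np.float64(412.5564869791839), np.float64(-184.8602399916335)), (np.float64(397.2328787728796), np.float64(78.8914514009208)), (np.float64(279.6170433365807), np.float64(-116.90194902690885)), (np.float64(279.6170433365807), np.float64(-116.90194902690885)), (np.float64(352.3790727021581), np.float64(-121.07431494675726)), (np.float64(207.3258597336647), np.float64(-112.75658264006913))]
wax [ 0.778 -0.166  0.05 ]
herb [ 0.714 -0.291  0.055]
turq [ 0.601 -0.1    0.03 ]
spice [0.809 0.001 0.08 ]
small [ 0.353 -0.337  0.045]
spr tip [0.282 0.111 0.   ]
spr end [0.472 0.025 0.01 ]
cup [0.378 0.359 0.075]
```

View pics/wrist0.png

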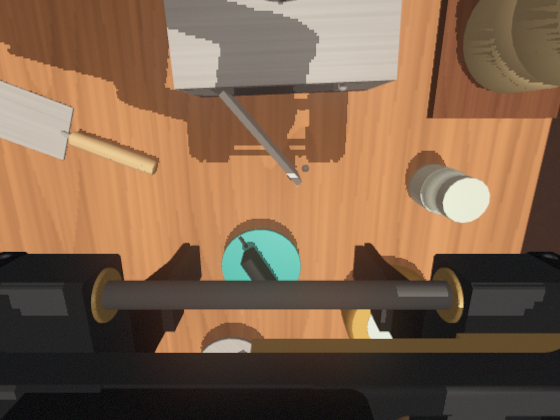

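Wrist picture: the mill's front corners are at (175,88) and (397,78), matching the predicted (174,90) and (397,79), so the fit holds. The door edge is at (297,180), the spreader at (110,150), and the turquoise lid at (262,262) sits clear of the door. I'll close the fingers, then descend to the outer side of the door.

Call:
move_arm(commands=[{"hand": 0, "travel": [0, -0.4, 2.5], "twist": [0, 0, 0]}, {"hand": 0, "travel": [-0.1, -0.4, 2.5], "twist": [0, 0, 0]}, {"hand": 0, "travel": [-0.1, -0.5, 2.5], "twist": [0, 0, 0]}, {"hand": 0, "travel": [-0.1, -0.5, 2.5], "twist": [0, 0, 0]}, {"hand": 0, "travel": [0, -0.4, 1.0], "twist": [0, 0, 0]}], force=20)

```text
time: 0.57
position: [0.6002, -0.0027, 0.1276]
tool_rot: [0.707, 0.707, -0.002, -0.003]
ft_force: [-0.9, -0.7, 0.7]
grip_width: 0.0615
grip_force: 0.0
```

Call:
move_arm(commands=[{"hand": 0, "travel": [0, 0, 0], "twist": [0, 0, 0]}, {"hand": 0, "travel": [0, 0, 0], "twist": [0, 0, 0]}, {"hand": 0, "travel": [0, 0, 0], "twist": [0, 0, 0]}, {"hand": 0, "travel": [0, 0, 0], "twist": [0, 0, 0]}, {"hand": 0, "travel": [0, 0, 0], "twist": [0, 0, 0]}])

```text
time: 0.98
position: [0.6041, -0.0031, 0.1326]
tool_rot: [0.707, 0.707, 0.001, 0.001]
ft_force: [1.0, -0.1, -0.2]
grip_width: 0.0281
grip_force: 0.0
```

Call:
move_arm(commands=[{"hand": 0, "travel": [0, 0, 1.0], "twist": [0, 0, 0]}, {"hand": 0, "travel": [0, 0, 1.0], "twist": [0, 0, 0]}, {"hand": 0, "travel": [0, 0, 1.5], "twist": [0, 0, 0]}, {"hand": 0, "travel": [0, 0, 1.5], "twist": [0, 0, 0]}, {"hand": 0, "travel": [0, 0, 0.8], "twist": [0, 0, 0]}])

```text
time: 1.4
position: [0.6016, -0.0027, 0.0709]
tool_rot: [0.707, 0.707, -0.001, -0.001]
ft_force: [-0.2, 1.3, -0.4]
grip_width: 0.0019
grip_force: 0.0
```

```bash
python3 - <<'E'
from h import *
p=(.62677,.19093,.04516)
w=lambda x,y:np.array([p[0]+np.cos(p[2])*x-np.sin(p[2])*y,p[1]+np.sin(p[2])*x+np.cos(p[2])*y])
o=robot.get_obs();print(o['position'],o['grip_width'],o['ft_force'])
prev=o['position'][:2]
for t in[.95,.8,.65,.5,.4,.3,.2,.12,.06,0]:
    K=w(-.055+.1*np.cos(t)-.006*np.sin(t),-.087-.1*np.sin(t)-.006*np.cos(t))-[.015,.0095]
    print(t,K.round(4),'tool xy cm',((K-prev)[::-1]*100).round(2));prev=K
E
```

```text
[ 0.6015908  -0.00273664  0.07085741] 0.0019013095828352843 [-0.24475822  1.25087651 -0.40821183]
0.95 [0.6178 0.0097] tool xy cm [1.24 1.62]
0.8 [0.6295 0.0191] tool xy cm [0.95 1.17]
0.65 [0.6396 0.0302] tool xy cm [1.11 1.01]
0.5 [0.648  0.0427] tool xy cm [1.25 0.83]
0.4 [0.6524 0.0517] tool xy cm [0.9  0.45]
0.3 [0.656 0.061] tool xy cm [0.94 0.36]
0.2 [0.6586 0.0707] tool xy cm [0.97 0.26]
0.12 [0.66   0.0786] tool xy cm [0.79 0.14]
0.06 [0.6607 0.0846] tool xy cm [0.6  0.06]
0 [0.6609 0.0906] tool xy cm [0.6  0.03]
```

Call:
move_arm(commands=[{"hand": 0, "travel": [0.6, 0.7, 0], "twist": [0, 0, 0]}, {"hand": 0, "travel": [0.6, 0.7, 0], "twist": [0, 0, 0]}, {"hand": 0, "travel": [0.95, 1.15, 0], "twist": [0, 0, 0]}, {"hand": 0, "travel": [1.1, 1.0, 0], "twist": [0, 0, 0]}, {"hand": 0, "travel": [1.25, 0.8, 0], "twist": [0, 0, 0]}])

```text
time: 1.82
position: [0.6487, 0.0426, 0.0742]
tool_rot: [0.707, 0.707, 0.001, 0.001]
ft_force: [-1.0, -0.8, -0.0]
grip_width: 0.0003
grip_force: 0.4
```

Call:
move_arm(commands=[{"hand": 0, "travel": [0.9, 0.45, 0], "twist": [0, 0, 0]}, {"hand": 0, "travel": [0.9, 0.4, 0], "twist": [0, 0, 0]}, {"hand": 0, "travel": [0.95, 0.3, 0], "twist": [0, 0, 0]}, {"hand": 0, "travel": [0.5, 0.15, 0], "twist": [0, 0, 0]}, {"hand": 0, "travel": [0, 0, 0], "twist": [0, 0, 0]}])

```text
time: 2.23
position: [0.6594, 0.0761, 0.0733]
tool_rot: [0.707, 0.708, 0.0, -0.0]
ft_force: [0.5, -0.5, 0.4]
grip_width: 0.0003
grip_force: 0.0
```

Call:
move_arm(commands=[{"hand": 0, "travel": [0.4, 0.05, 0], "twist": [0, 0, 0]}, {"hand": 0, "travel": [0.4, 0, 0], "twist": [0, 0, 0]}, {"hand": 0, "travel": [0.3, 0, 0], "twist": [0, 0, 0]}, {"hand": 0, "travel": [0.2, 0, 0], "twist": [0, 0, 0]}, {"hand": 0, "travel": [0, 0, 0], "twist": [0, 0, 0]}])

```text
time: 2.65
position: [0.6602, 0.0858, 0.0733]
tool_rot: [0.708, 0.707, -0.0, 0.001]
ft_force: [1.1, -1.9, -0.0]
grip_width: 0.0003
grip_force: 1.0
```

Call:
move_arm(commands=[{"hand": 0, "travel": [0.2, 0, 0], "twist": [0, 0, 0]}, {"hand": 0, "travel": [0.2, 0, 0], "twist": [0, 0, 0]}, {"hand": 0, "travel": [0.1, 0, 0], "twist": [0, 0, 0]}, {"hand": 0, "travel": [0, 0, 0], "twist": [0, 0, 0]}, {"hand": 0, "travel": [0, 0, 0], "twist": [0, 0, 0]}])

```text
time: 3.07
position: [0.6602, 0.0889, 0.0734]
tool_rot: [0.706, 0.708, -0.002, 0.002]
ft_force: [0.7, -11.0, -0.4]
grip_width: 0.0003
grip_force: 5.7
```

Call:
move_arm(commands=[{"hand": 0, "travel": [0.1, 0, 0], "twist": [0, 0, 0]}, {"hand": 0, "travel": [0.1, 0, 0], "twist": [0, 0, 0]}, {"hand": 0, "travel": [0, 0, 0], "twist": [0, 0, 0]}, {"hand": 0, "travel": [0, 0, 0], "twist": [0, 0, 0]}])

```text
time: 3.4
position: [0.6602, 0.0891, 0.0734]
tool_rot: [0.706, 0.708, -0.003, 0.003]
ft_force: [0.6, -16.1, 0.3]
grip_width: 0.0007
grip_force: 8.1
```

Call:
move_arm(commands=[{"hand": 0, "travel": [0.2, 0, 0], "twist": [0, 0, 0]}, {"hand": 0, "travel": [0, 0, 0], "twist": [0, 0, 0]}, {"hand": 0, "travel": [-1.0, 0, 0], "twist": [0, 0, 0]}, {"hand": 0, "travel": [-2.0, 0, 0], "twist": [0, 0, 0]}, {"hand": 0, "travel": [-2.0, 0, -1], "twist": [0, 0, 0]}])

```text
time: 3.82
position: [0.6578, 0.0473, 0.0813]
tool_rot: [0.707, 0.707, -0.001, -0.002]
ft_force: [-0.6, 0.1, -0.5]
grip_width: 0.0005
grip_force: 0.0
```

Call:
move_arm(commands=[{"hand": 8.7, "travel": [-3, -0.5, -4], "twist": [0, 0, 0]}, {"hand": 8.7, "travel": [-3.5, -0.5, -2], "twist": [0, 0, 0]}, {"hand": 8.7, "travel": [-4, -1, -1], "twist": [0, 0, 0]}, {"hand": 8.7, "travel": [-4, -1, 0], "twist": [0, 0, 0]}, {"hand": 8.7, "travel": [-4, -1, 0], "twist": [0, 0, 0]}])

```text
time: 4.23
position: [0.621, -0.1332, 0.1476]
tool_rot: [0.707, 0.707, 0.001, 0.001]
ft_force: [0.7, 0.4, -0.1]
grip_width: 0.026
grip_force: 0.0
```

```bash
python3 - <<'E'
from h import *
import pickle
c=cam('scene');a=c['frame'][:,:,::-1];pickle.dump(c,open('scene1.pkl','wb'))
w=cam('wrist');pickle.dump(w,open('wrist1.pkl','wb'))
print(robot.get_obs()['position'], proj(w,(.562,-.256,.03)))
cv2.imwrite('pics/d.png',np.hstack([cv2.resize(a[195:295,290:390],(420,420),interpolation=cv2.INTER_CUBIC),w['frame'][:,90:470,::-1]]))
E
```

```text
[ 0.62001667 -0.13818791  0.14667794] (np.float64(218.61981585448706), np.float64(324.66487357340964))
```

View pics/d.png

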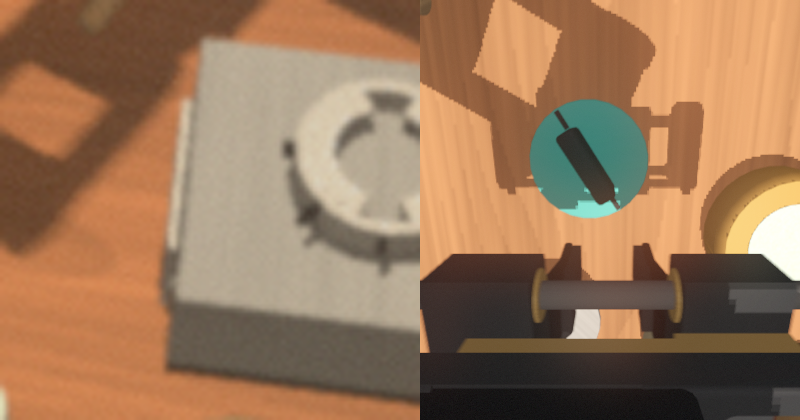

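The picture shows the door flush with the front, with its leaf edge at (180,175) in the left half. The turquoise lid at (588,158) is undisturbed. Next I'll hover over the steel lid, aligned to its bar.

Call:
move_arm(commands=[{"hand": 8.7, "travel": [-3, -2, -1.2], "twist": [0, 0, 0]}, {"hand": 8.7, "travel": [-3, -2, -1.2], "twist": [0, 0, 0]}, {"hand": 8.7, "travel": [-3, -2, -1.2], "twist": [0, 0, 0]}, {"hand": 8.7, "travel": [-3, -2, -1.2], "twist": [0, 0, 0]}, {"hand": 8.7, "travel": [-2.8, -1.8, -1.2], "twist": [0, 0, 0]}])

```text
time: 4.75
position: [0.5219, -0.2804, 0.2065]
tool_rot: [0.707, 0.707, 0.0, -0.001]
ft_force: [0.3, -0.4, -0.9]
grip_width: 0.0672
grip_force: 0.0
```

Call:
move_arm(commands=[{"hand": 8.7, "travel": [0, 0, 0], "twist": [0, 0, 6.5]}, {"hand": 8.7, "travel": [0, 0, 0], "twist": [0, 0, 6.5]}, {"hand": 8.7, "travel": [0, 0, 0], "twist": [0, 0, 6.5]}, {"hand": 8.7, "travel": [0, 0, 0], "twist": [0, 0, 6.5]}, {"hand": 8.7, "travel": [0, 0, 0], "twist": [0, 0, 6.5]}])

```text
time: 5.17
position: [0.5231, -0.2792, 0.2061]
tool_rot: [0.878, 0.479, 0.0, -0.001]
ft_force: [0.8, -0.2, 0.4]
grip_width: 0.0865
grip_force: 0.0
```

Call:
move_arm(commands=[{"hand": 8.7, "travel": [0, 0, 0], "twist": [0, 0, 6.5]}, {"hand": 8.7, "travel": [0, 0, 0], "twist": [0, 0, 6.5]}, {"hand": 8.7, "travel": [0, 0, 0], "twist": [0, 0, 6.5]}, {"hand": 8.7, "travel": [0, 0, 0], "twist": [0, 0, 0]}, {"hand": 8.7, "travel": [0, 0, 0], "twist": [0, 0, 0]}])

```text
time: 5.58
position: [0.5232, -0.2795, 0.2061]
tool_rot: [0.945, 0.327, 0.0, -0.001]
ft_force: [-0.3, 0.3, -0.1]
grip_width: 0.0868
grip_force: 0.0
```

```bash
python3 - <<'E'
from h import *
import pickle
w=cam('wrist');pickle.dump(w,open('wrist2.pkl','wb'));save(w,'w2.png')
o=robot.get_obs();print(o['position'],o['q'],R.from_quat(o['tool_rot']).as_matrix()[:,1],proj(w,(.562,-.256,.03)))
E
```

```text
[ 0.52314383 -0.27967968  0.20607607] [-6.79460212e-01  5.26771251e-01  1.55001636e+00  6.51081737e-04
  1.06559794e+00  2.24469441e-01] [ 0.61827905 -0.78595815 -0.00089986] (np.float64(282.48740026645726), np.float64(152.63262085578123))
```

View pics/w2.png

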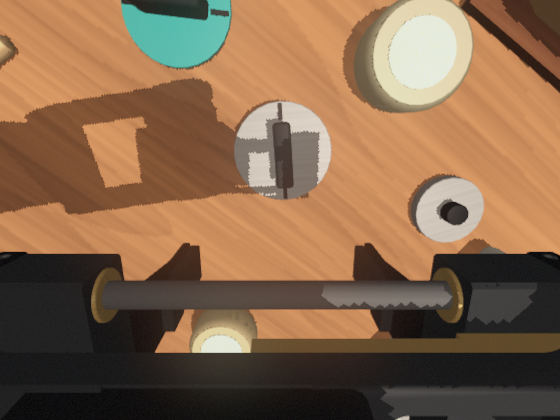

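Wrist view: the steel lid's flange centre is at (283,150) and its axis mark runs from (280,104) to (285,197). The knobbed jar lid is at (447,208) and the turquoise lid at (178,20).

```bash
python3 - <<'E'
from h import *
import pickle
w=pickle.load(open('wrist2.pkl','rb'))
g=ray(w,283,150,.027);a=ray(w,280,104,.029);b=ray(w,285.5,196,.029)
d=a-b;print(g,np.linalg.norm(d),np.degrees(np.arctan2(d[1],d[0])),[ (np.linalg.norm(ray(w,u,150,.028)-g)) for u in(235,331)])
t=ray(w,274,122,.064);t2=ray(w,291,122,.064);t3=ray(w,276,187,.064);t4=ray(w,293,187,.064);print('bar',(t+t2+t3+t4)/4,np.linalg.norm(t-t2),np.linalg.norm(t-t3),np.degrees(np.arctan2(*((t-t3)[1::-1]))))
o=robot.get_obs();M=R.from_quat(o['tool_rot']).as_matrix()
print('tool x yaw',np.degrees(np.arctan2(M[1,0],M[0,0])),'to go cm',M.T@(np.array([*g[:2],.05])-o['position'])*100)
E
```

```text
[ 0.56419304 -0.25498518  0.027     ] 0.09179314093567456 42.00330725734659 [np.float64(0.048617034013436866), np.float64(0.04856837708800749)]
bar [ 0.56282886 -0.25579801  0.064     ] 0.01490607568186851 0.058055836271970175 39.918376237729646
tool x yaw 38.19056866512286 to go cm [ 4.74719675  0.61114695 15.60886207]
```

Call:
move_arm(commands=[{"hand": 8.7, "travel": [1.6, 0.2, 2.5], "twist": [0, 0, 0]}, {"hand": 8.7, "travel": [1.6, 0.2, 3.0], "twist": [0, 0, 0]}, {"hand": 8.7, "travel": [1.5, 0.2, 3.0], "twist": [0, 0, 0]}, {"hand": 8.7, "travel": [0, 0, 2.5], "twist": [0, 0, -2.8]}, {"hand": 8.7, "travel": [0, 0, 1.5], "twist": [0, 0, 0]}])

```text
time: 6.05
position: [0.5631, -0.2544, 0.0781]
tool_rot: [0.936, 0.351, -0.001, -0.002]
ft_force: [0.2, 0.1, 0.4]
grip_width: 0.0871
grip_force: 0.0
```

Call:
move_arm(commands=[{"hand": 8.7, "travel": [0, 0, 1.0], "twist": [0, 0, 0]}, {"hand": 8.7, "travel": [0, 0, 0.8], "twist": [0, 0, 0]}, {"hand": 8.7, "travel": [0, 0, 0], "twist": [0, 0, 0]}, {"hand": 8.7, "travel": [0, 0, 0], "twist": [0, 0, 0]}])

```text
time: 6.38
position: [0.564, -0.2567, 0.0636]
tool_rot: [0.937, 0.349, 0.0, 0.0]
ft_force: [0.3, -0.1, 0.2]
grip_width: 0.0871
grip_force: 0.0
```

```bash
python3 - <<'E'
from h import *
o=robot.get_obs();M=R.from_quat(o['tool_rot']).as_matrix()
print(o['position'],'tool x yaw',np.degrees(np.arctan2(M[1,0],M[0,0])),M.T@(np.array([.5637,-.2553,.052])-o['position'])*100,o['ft_force'])
E
```

```text
[ 0.56397914 -0.25666758  0.06361217] tool x yaw 40.80922633336484 [ 0.06796465 -0.12236528  1.16116922] [ 0.26676255 -0.10155522  0.23638208]
```

Call:
move_arm(commands=[{"hand": 8.7, "travel": [0, -0.1, 0.6], "twist": [0, 0, 0]}, {"hand": 4, "travel": [0, 0, 0.5], "twist": [0, 0, 0]}, {"hand": 0, "travel": [0, 0, 0], "twist": [0, 0, 0]}, {"hand": 0, "travel": [0, 0, 0], "twist": [0, 0, 0]}, {"hand": 0, "travel": [0, 0, 0], "twist": [0, 0, 0]}], force=45)

```text
time: 6.8
position: [0.5632, -0.2558, 0.0525]
tool_rot: [0.937, 0.349, 0.0, 0.0]
ft_force: [-0.7, 0.3, 1.1]
grip_width: 0.0681
grip_force: 0.0
```

Call:
move_arm(commands=[{"hand": 0, "travel": [0, 0, 0], "twist": [0, 0, 0]}, {"hand": 0, "travel": [0, 0, 0], "twist": [0, 0, 0]}, {"hand": 0, "travel": [0, 0, 0], "twist": [0, 0, 0]}, {"hand": 0, "travel": [0, 0, 0], "twist": [0, 0, 0]}, {"hand": 0, "travel": [0, 0, 0], "twist": [0, 0, 0]}])

```text
time: 7.22
position: [0.5631, -0.2557, 0.0523]
tool_rot: [0.937, 0.349, 0.0, 0.0]
ft_force: [-0.7, -0.5, -0.3]
grip_width: 0.035
grip_force: 0.0
```

Call:
move_arm(commands=[{"hand": 0, "travel": [0, 0, 0], "twist": [0, 0, 0]}, {"hand": 0, "travel": [0, 0, 0], "twist": [0, 0, 0]}, {"hand": 0, "travel": [0, 0, 0], "twist": [0, 0, 0]}, {"hand": 0, "travel": [0, 0, 0], "twist": [0, 0, 0]}, {"hand": 0, "travel": [0, 0, 0], "twist": [0, 0, 0]}])

```text
time: 7.63
position: [0.563, -0.2555, 0.0522]
tool_rot: [0.937, 0.349, -0.0, -0.0]
ft_force: [-0.2, 0.6, -0.9]
grip_width: 0.0157
grip_force: 44.8
```

Call:
move_arm(commands=[{"hand": 0, "travel": [0, 0, -1.0], "twist": [0, 0, 0]}, {"hand": 0, "travel": [0, 0, -2.0], "twist": [0, 0, 0]}, {"hand": 0, "travel": [0, 0, -3.0], "twist": [0, 0, 6]}, {"hand": 0, "travel": [0, 0, -3.0], "twist": [0, 0, 6.5]}, {"hand": 0, "travel": [0, 0, -3.0], "twist": [0, 0, 6.5]}])

```text
time: 8.05
position: [0.5626, -0.2554, 0.1735]
tool_rot: [0.982, 0.186, -0.0, -0.0]
ft_force: [0.4, -0.0, -2.3]
grip_width: 0.0156
grip_force: 44.8
```

Call:
move_arm(commands=[{"hand": 0, "travel": [0, 0, -3.0], "twist": [0, 0, 6.5]}, {"hand": 0, "travel": [0, 0, -2.0], "twist": [0, 0, 6.5]}, {"hand": 0, "travel": [0, 0, -1.0], "twist": [0, 0, 6.2]}, {"hand": 0, "travel": [0, 0, 0], "twist": [0, 0, 0]}, {"hand": 0, "travel": [0, 0, 0], "twist": [0, 0, 0]}])

```text
time: 8.47
position: [0.5629, -0.2556, 0.2329]
tool_rot: [1.0, 0.024, 0.0, 0.0]
ft_force: [-0.1, 0.4, -2.0]
grip_width: 0.0153
grip_force: 44.8
```

Call:
move_arm(commands=[{"hand": 0, "travel": [0.4, -2, 0], "twist": [0, 0, 0]}, {"hand": 0, "travel": [0.6, -3.2, 0], "twist": [0, 0, 0]}, {"hand": 0, "travel": [0.6, -3.2, 0], "twist": [0, 0, 0]}, {"hand": 0, "travel": [0.6, -3.2, 0], "twist": [0, 0, 0]}, {"hand": 0, "travel": [0.6, -3.2, 0], "twist": [0, 0, 0]}])

```text
time: 8.88
position: [0.5831, -0.1049, 0.2303]
tool_rot: [1.0, 0.024, -0.002, -0.001]
ft_force: [-0.1, -0.6, -1.2]
grip_width: 0.0156
grip_force: 44.8
```

Call:
move_arm(commands=[{"hand": 0, "travel": [0.6, -3.2, 0], "twist": [0, 0, 0]}, {"hand": 0, "travel": [0.6, -3.2, 0], "twist": [0, 0, 0]}, {"hand": 0, "travel": [0.6, -3.2, 0], "twist": [0, 0, 0]}, {"hand": 0, "travel": [0.6, -3.2, 0], "twist": [0, 0, 0]}, {"hand": 0, "travel": [0.6, -3.2, 0], "twist": [0, 0, 0]}])

```text
time: 9.3
position: [0.6057, 0.0563, 0.2302]
tool_rot: [1.0, 0.024, -0.002, -0.0]
ft_force: [1.0, 0.1, -2.2]
grip_width: 0.0159
grip_force: 44.8
```

```bash
python3 - <<'E'
from h import *
o=robot.get_obs();M=R.from_quat(o['tool_rot']).as_matrix()
print(o['position'],o['q'].round(3),'tool x yaw',np.degrees(np.arctan2(M[1,0],M[0,0])),M.T@(np.array([.6254,.2209,.22])-o['position'])*100,o['ft_force'],o['grip_width'])
E
```

```text
[0.6057333  0.05633467 0.23023493] [-0.091  0.519  1.485 -0.     1.142  1.432] tool x yaw 2.7554029641583484 [  2.75980175 -16.34239704   1.02095597] [ 0.9574762   0.06729403 -2.24002192] 0.015900468996916932
```

Call:
move_arm(commands=[{"hand": 0, "travel": [0.6, -3.2, 0], "twist": [0, 0, 0]}, {"hand": 0, "travel": [0.6, -3.2, 0], "twist": [0, 0, 0]}, {"hand": 0, "travel": [0.6, -3.2, 0], "twist": [0, 0, 0]}, {"hand": 0, "travel": [0.5, -3.2, 0], "twist": [0, 0, 0]}, {"hand": 0, "travel": [0.3, -2.5, 0], "twist": [0, 0, 0]}])

```text
time: 9.72
position: [0.6249, 0.2111, 0.23]
tool_rot: [1.0, 0.025, -0.002, -0.0]
ft_force: [0.8, -0.0, -1.5]
grip_width: 0.0161
grip_force: 44.8
```

Call:
move_arm(commands=[{"hand": 0, "travel": [0, 0, 0.5], "twist": [0, 0, 0]}, {"hand": 0, "travel": [0, 0, 0.5], "twist": [0, 0, 0]}, {"hand": 0, "travel": [0, 0, 0], "twist": [0, 0, 0]}, {"hand": 0, "travel": [0, 0, 0], "twist": [0, 0, 0]}])

```text
time: 10.05
position: [0.6251, 0.2073, 0.2205]
tool_rot: [1.0, 0.023, -0.002, 0.0]
ft_force: [0.5, -0.0, -1.2]
grip_width: 0.0157
grip_force: 44.8
```

```bash
python3 - <<'E'
from h import *
import pickle
o=robot.get_obs();M=R.from_quat(o['tool_rot']).as_matrix()
print(o['position'],o['q'].round(3),'tool x yaw',np.degrees(np.arctan2(M[1,0],M[0,0])),M.T@(np.array([.6254,.2209,.22])-o['position'])*100,M[:,2])
s=cam('scene');d=cam('side');pickle.dump((s,d),open('sd.pkl','wb'))
for c in(s,d): print([np.round(proj(c,(.6254,.2209,z)),1).tolist() for z in(.135,.17,.2)])
P=proj(s,(.6254,.2209,.16));Q=proj(d,(.6254,.2209,.16))
def crop(c,P,k=60): return cv2.resize(c['frame'][int(P[1])-k:int(P[1])+k,int(P[0])-50:int(P[0])+50,::-1],None,fx=4,fy=4,interpolation=cv2.INTER_CUBIC)
print(P,Q);cv2.imwrite('pics/sd.png',np.hstack([crop(s,P),crop(d,Q)]))
E
```

```text
[0.62510879 0.20732876 0.22051979] [ 1.510e-01  5.970e-01  1.360e+00 -1.000e-03  1.188e+00  1.677e+00] tool x yaw 2.5833333658714897 [ 0.09045614 -1.3544787   0.05040508] [-0.00372787 -0.00107955 -0.99999247]
[[381.8, 231.6], [384.1, 224.1], [386.2, 217.4]]
[[261.9, 137.3], [261.5, 127.8], [261.2, 119.2]]
(np.float64(383.4561476635571), np.float64(226.3061231276294)) (np.float64(261.635366810235), np.float64(130.53915494299454))
```

View pics/sd.png

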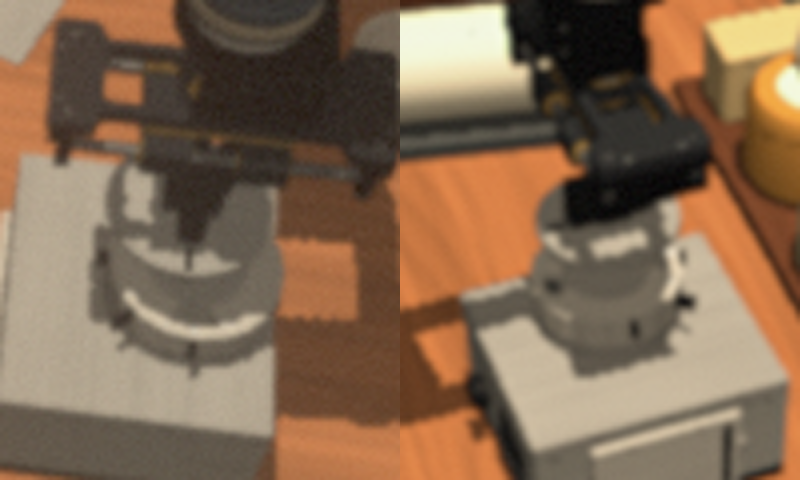

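Both views show the lid held level above the collar and the door shut, its front leaf at (665,440) in the side crop. The half-way rib is at (125,322) in the left crop and (685,300) in the right. I'll check the fits against the side camera.

```bash
python3 - <<'E'
from h import *
import pickle
s,d=pickle.load(open('sd.pkl','rb'))
p=(.62677,.19093,.04516)
T=lambda P:np.array([p[0]+np.cos(p[2])*P[0]-np.sin(p[2])*P[1],p[1]+np.sin(p[2])*P[0]+np.cos(p[2])*P[1],P[2]])
cr=lambda c,P:np.round(((np.array(proj(c,P))-([333,166] if c is s else [211,70])+.375)*4+([0,0] if c is s else [400,0])),0).tolist()
for n,P in dict(c00=(-.095,-.085,.098),c10=(.095,-.085,.098),c11=(.095,.085,.098),c01=(-.095,.085,.098),half=(.043,-.013,.098),ins=(.061,.03,.098),lock=(0,-.031,.098)).items(): print(n,cr(s,T(P)),cr(d,T(P)))
for n,c in(('s',s),('d',d)):
  A=np.linspace(0,2*np.pi,200)
  for nm,ctr,r in(('rim',(.6254,.2209,.135),.054),('flange top',(.6251,.2073,.1963),.05)):
    q=np.array([cr(c,np.array(ctr)+[r*np.cos(a),r*np.sin(a),0]) for a in A]);print(n,nm,q.min(0),q.max(0))
E
```

```text
c00 [20.0, 154.0] [534.0, 452.0]
c10 [-4.0, 402.0] [790.0, 379.0]
c11 [273.0, 437.0] [699.0, 232.0]
c01 [274.0, 183.0] [460.0, 295.0]
half [117.0, 344.0] [683.0, 332.0]
ins [184.0, 377.0] [684.0, 288.0]
lock [92.0, 283.0] [637.0, 364.0]
s rim [110. 193.] [284. 339.]
s flange top [107. 139.] [275. 278.]
d rim [529. 221.] [681. 323.]
d flange top [535. 169.] [681. 264.]
```

```bash
python3 - <<'E'
from h import *
import pickle
s,d=pickle.load(open('sd.pkl','rb'))
cv2.imwrite('pics/side_c.png',cv2.resize(d['frame'][105:205,215:315,::-1],None,fx=6,fy=6,interpolation=cv2.INTER_CUBIC))
E
```

```text
(no output)
```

View pics/side_c.png

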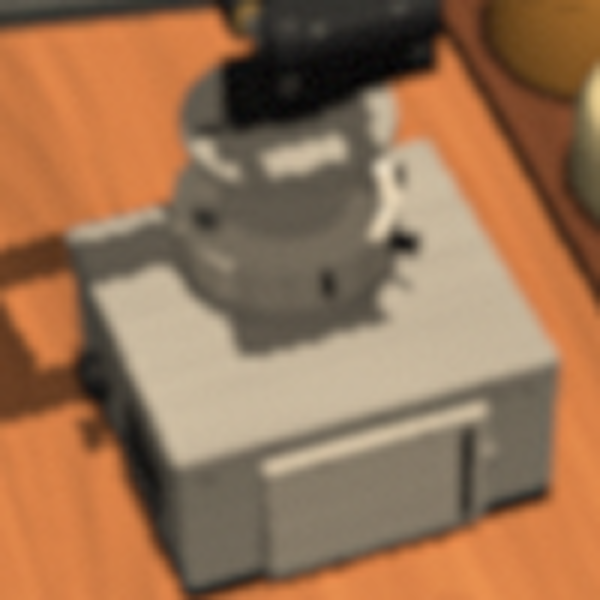

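The side crop shows the housing corners and flange within a pixel of prediction, and the door flush at (375,490). Centring over the collar and descending.

Call:
move_arm(commands=[{"hand": 0, "travel": [0, -0.7, 0], "twist": [0, 0, 0]}, {"hand": 0, "travel": [0.05, -0.65, 0], "twist": [0, 0, 0]}, {"hand": 0, "travel": [0, 0, 1.0], "twist": [0, 0, 0]}, {"hand": 0, "travel": [0, 0, 1.0], "twist": [0, 0, 0]}, {"hand": 0, "travel": [0, 0, 0], "twist": [0, 0, 0]}])

```text
time: 10.57
position: [0.624, 0.2219, 0.1992]
tool_rot: [1.0, 0.023, -0.003, 0.001]
ft_force: [-1.4, -0.1, -3.1]
grip_width: 0.0155
grip_force: 44.8
```

Call:
move_arm(commands=[{"hand": 0, "travel": [0, 0, 0], "twist": [0, 0, 0]}, {"hand": 0, "travel": [0, 0, 0], "twist": [0, 0, 0]}])

```text
time: 10.73
position: [0.6259, 0.2221, 0.2017]
tool_rot: [1.0, 0.023, -0.0, 0.0]
ft_force: [0.9, -0.1, -1.6]
grip_width: 0.0156
grip_force: 44.8
```

```bash
cat > st.py <<'E'
from h import *
o=robot.get_obs();M=R.from_quat(o['tool_rot']).as_matrix()
print(o['time'],o['position'],'q6',o['q'][5],'yaw',np.degrees(np.arctan2(M[1,0],M[0,0])),'togo',M.T@(np.array([.6251,.2209,.1652])-o['position'])*100,o['ft_force'],o['moment'],o['grip_width'],'tilt',M[:,2])
E
python3 st.py
```

```text
10.7333 [0.62585266 0.22206484 0.20172431] q6 1.6985517055556845 yaw 2.5967284294423383 togo [-0.07748619  0.11235783  3.65251373] [ 0.9041137  -0.08230455 -1.57213248] [ 0.00550707  0.05761968 -0.00787347] 0.015565718127862912 tilt [-8.07739559e-04 -2.00242317e-04 -9.99999654e-01]
```

Call:
move_arm(commands=[{"hand": 0, "travel": [0, 0.1, 0.5], "twist": [0, 0, 0]}, {"hand": 0, "travel": [0, 0, 0.5], "twist": [0, 0, 0]}, {"hand": 0, "travel": [0, 0, 0.4], "twist": [0, 0, 0]}, {"hand": 0, "travel": [0, 0, 0.4], "twist": [0, 0, 0]}, {"hand": 0, "travel": [0, 0, 0], "twist": [0, 0, 0]}])

```text
time: 11.15
position: [0.6253, 0.221, 0.183]
tool_rot: [1.0, 0.023, -0.001, 0.0]
ft_force: [-0.2, -0.1, -1.9]
grip_width: 0.0157
grip_force: 44.8
```

Call:
move_arm(commands=[{"hand": 0, "travel": [0, 0, 0.3], "twist": [0, 0, 0]}, {"hand": 0, "travel": [0, 0, 0.3], "twist": [0, 0, 0]}, {"hand": 0, "travel": [0, 0, 0.2], "twist": [0, 0, 0]}, {"hand": 0, "travel": [0, 0, 0], "twist": [0, 0, 0]}])

```text
time: 11.48
position: [0.6257, 0.2211, 0.1757]
tool_rot: [1.0, 0.023, -0.0, 0.0]
ft_force: [1.2, -0.8, -1.1]
grip_width: 0.0156
grip_force: 44.8
```

```bash
python3 st.py
```

```text
11.4833 [0.6257062  0.22113946 0.17565082] q6 1.6970670635433498 yaw 2.5999294217992936 togo [-0.06059803  0.02106419  1.04514486] [ 1.16084943 -0.78459311 -1.05460394] [ 0.0428274   0.14087208 -0.05304183] 0.015633163249591575 tilt [-9.95168854e-04 -1.47825246e-04 -9.99999494e-01]
```

Call:
move_arm(commands=[{"hand": 0, "travel": [0, 0, 0.4], "twist": [0, 0, 0]}, {"hand": 0, "travel": [0, 0, 0.3], "twist": [0, 0, 0]}, {"hand": 0, "travel": [0, 0, 0.2], "twist": [0, 0, 0]}, {"hand": 0, "travel": [0, 0, 0.2], "twist": [0, 0, 0]}, {"hand": 0, "travel": [0, 0, 0], "twist": [0, 0, 0]}])

```text
time: 11.9
position: [0.6261, 0.2212, 0.1653]
tool_rot: [1.0, 0.023, 0.0, 0.0]
ft_force: [0.6, 0.2, -1.6]
grip_width: 0.0152
grip_force: 44.8
```

Call:
move_arm(commands=[{"hand": 0, "travel": [0, 0, 0.1], "twist": [0, 0, 0]}, {"hand": 0, "travel": [0, 0, 0], "twist": [0, 0, 0]}])

```text
time: 12.07
position: [0.6261, 0.2212, 0.1651]
tool_rot: [1.0, 0.023, 0.0, 0.0]
ft_force: [-2.2, 0.6, 3.3]
grip_width: 0.0158
grip_force: 44.9
```

```bash
python3 st.py
```

```text
12.0667 [0.62613701 0.2212459  0.16511811] q6 1.6971190585289484 yaw 2.609135305851672 togo [-0.10516322  0.02983363 -0.00825238] [-2.20868772  0.63717143  3.28385772] [-0.14466141  0.34611585 -0.02030964] 0.015802156275044676 tilt [ 6.21980192e-04 -4.01403627e-05 -9.99999806e-01]
```

Home at the predicted height (TCP z 0.165, contact force rising). Now I'll turn it clockwise.

Call:
move_arm(commands=[{"hand": 0, "travel": [0, 0, 0], "twist": [0, 0, 4]}, {"hand": 0, "travel": [0, 0, 0], "twist": [0, 0, 4]}, {"hand": 0, "travel": [0, 0, 0], "twist": [0, 0, 4]}, {"hand": 0, "travel": [0, 0, 0], "twist": [0, 0, 4]}, {"hand": 0, "travel": [0, 0, 0], "twist": [0, 0, 0]}], force=55)

```text
time: 12.48
position: [0.6275, 0.2214, 0.1652]
tool_rot: [0.993, -0.117, 0.002, -0.0]
ft_force: [1.1, 1.1, 2.8]
grip_width: 0.0157
grip_force: 54.8
```

```bash
python3 st.py
```

```text
12.4833 [0.62745053 0.22138006 0.16520151] q6 1.9768947160414494 yaw -13.426632606210871 togo [-0.21748037  0.10127181 -0.00074117] [1.10849842 1.10055234 2.83136386] [0.04502335 0.04576449 0.13741985] 0.015700200445186146 tilt [ 3.70404761e-03  4.50763098e-04 -9.99993038e-01]
```

Call:
move_arm(commands=[{"hand": 0, "travel": [0, 0, 0], "twist": [0, 0, 5]}, {"hand": 0, "travel": [0, 0, 0], "twist": [0, 0, 5]}, {"hand": 0, "travel": [0, 0, 0], "twist": [0, 0, 5]}, {"hand": 0, "travel": [0, 0, 0], "twist": [0, 0, 5]}, {"hand": 0, "travel": [0, 0, 0], "twist": [0, 0, 5]}])

```text
time: 12.9
position: [0.6273, 0.2209, 0.1652]
tool_rot: [0.944, -0.329, 0.002, -0.0]
ft_force: [1.0, -0.9, 3.0]
grip_width: 0.0156
grip_force: 54.9
```

Call:
move_arm(commands=[{"hand": 0, "travel": [0, 0, 0], "twist": [0, 0, 3]}, {"hand": 0, "travel": [0, 0, 0], "twist": [0, 0, 0]}, {"hand": 0, "travel": [0, 0, 0], "twist": [0, 0, 0]}, {"hand": 0, "travel": [0, 0, 0], "twist": [0, 0, 0]}])

```text
time: 13.23
position: [0.6272, 0.221, 0.1652]
tool_rot: [0.936, -0.352, 0.001, -0.0]
ft_force: [1.6, -1.5, 5.8]
grip_width: 0.0154
grip_force: 54.9
```

```bash
python3 st.py; python3 - <<'E'
from h import *
s=cam('scene');w=cam('wrist')
a=cv2.resize(s['frame'][190:290,330:430,::-1],(420,420),interpolation=cv2.INTER_CUBIC)
print([np.round((np.array(proj(s,P))-[330,190]+.5)*4.2) for P in((.6254,.2209,.141),(.6254+.05*np.cos(np.radians(-42.4)),.2209+.05*np.sin(np.radians(-42.4)),.141))])
cv2.imwrite('pics/f.png',np.hstack([a,w['frame'][:,90:470,::-1]]))
E
```

```text
13.2333 [0.62719501 0.22099864 0.16519202] q6 2.4629642421336304 yaw -41.27829301789206 togo [-0.15093285  0.14562162 -0.00142601] [ 1.59634351 -1.50483025  5.75295447] [-0.23399124 -0.00354866  0.23013815] 0.015377573155073957 tilt [ 3.00320310e-03 -1.65080960e-04 -9.99995477e-01]
[array([221., 172.]), array([159., 215.])]
```

View pics/f.png

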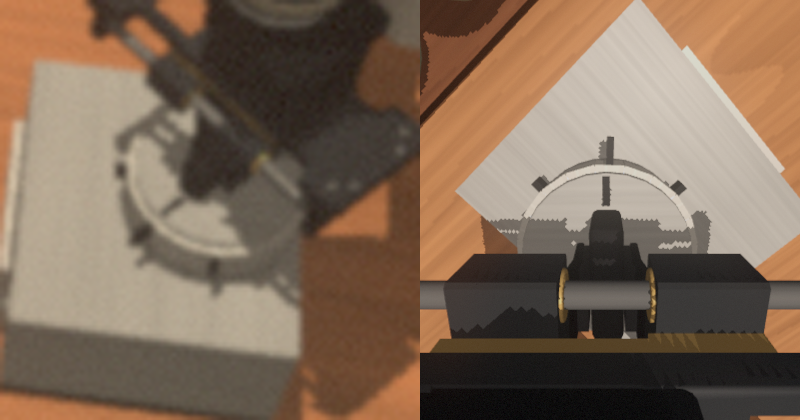

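The lid mark (606,190) points almost at the long rib (609,150). It's about 1° short, which agrees with the yaw of -41.3 against -42.4. The flange is seated on the rim and the door is shut. I'll trim it and hand in.

Call:
move_arm(commands=[{"hand": 0, "travel": [0, 0, 0], "twist": [0, 0, 1.2]}, {"hand": 0, "travel": [0, 0, 0], "twist": [0, 0, 0]}, {"hand": 0, "travel": [0, 0, 0], "twist": [0, 0, 0]}, {"hand": 0, "travel": [0, 0, 0], "twist": [0, 0, 0]}, {"hand": 0, "travel": [0, 0, 0], "twist": [0, 0, 0]}])

```text
time: 13.75
position: [0.6272, 0.2209, 0.1652]
tool_rot: [0.932, -0.362, 0.001, -0.0]
ft_force: [2.1, -1.3, 6.1]
grip_width: 0.0155
grip_force: 54.9
```

```bash
python3 st.py; python3 -c "
from rig import robot
print(robot.hand_in())"
```

```text
13.75 [0.6272052 0.2208988 0.1651894] q6 2.484227016235489 yaw -42.49113698863607 togo [-0.15531119  0.14211024 -0.00168939] [ 2.05202776 -1.30964076  6.05240506] [-0.22252099 -0.01845822  0.29225184] 0.015511785205614657 tilt [ 2.98977234e-03 -4.25567946e-04 -9.99995440e-01]
the job is handed in; nothing more can be done
None
```

The job is handed in at 13.75 s: the door is pushed shut against its stop, and the lid is fully home, turned 45° clockwise to the half-way mark and still gripped there; nothing else on the counter was touched.

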